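# Swap the failed surge-arrester cartridge

### The job

One of the three plug-in surge cartridges on the distribution board has failed: its window shows red. Squeeze in its sprung orange tab to unlatch it, lift it straight out of its base and put it in the grey scrap tray; then plug the fresh cartridge that stands on the bench into the empty bay, tab the same way round as its neighbours, fully home so that its tab springs out again and locks. Leave the two healthy cartridges in place, and do not shift the old breaker in the tray or the tape and carton beside the fresh cartridge.

Things in the scene. Friction and masses are not known exactly. Their poses are not given: they have to be found in the camera images.
- spent_center (a point): Centre of the failed cartridge (red window on top), which starts latched in a bay. 61 mm high, this point 30.5 mm over its underside. Axes: z up, x towards its orange tab, y along the rail. Lower half: black plug 37 x 28 mm (x, y), 30 mm deep in the bay. Upper half: light grey head 45 x 33 mm, standing free above the base, its ribbed back at x = -22.5 mm. About 0.155 kg.
- spent_tab (a point): Middle of the outer face of the failed cartridge's orange tab, a paddle 19 mm wide (y) and 23 mm high; as built 30 mm along +x and 13.5 mm up from the cartridge's centre. Tab and back are pinched together across x: 52.5 mm apart with the tab out, 45.5 mm squeezed. Below, the tab carries the hook that catches under a ledge in the bay.
- tab_spent (a joint): Travel of the failed cartridge's tab (m): 0 sprung out (latched when in a bay), 0.007 fully pressed, then 0.5 mm proud of the head. The spring takes 6 N to start, 13 N to press fully. It must go almost fully in to free the hook, and stay in while the cartridge is lifted out.
- fresh_center (a point): Centre of the fresh cartridge (green window), same make, size, axes and tab as the failed one; this point is 30.5 mm over its underside. It starts upright on the bench, left or right of the board, tab pointing roughly away from the robot (yaw within 0.8 rad). The lowest 7 mm of its plug taper by 3.5 mm a side.
- fresh_tab (a point): Middle of the outer face of the fresh cartridge's orange tab; shape and place as on the failed cartridge.
- tab_fresh (a joint): Travel of the fresh cartridge's tab (m), spring and hook as for the failed one. Squeezed flat, it stays clear while the cartridge goes into a bay; let go with the cartridge fully down, it springs out under the ledge and locks.
- good1_center (a point): Centre of a healthy cartridge (green window), latched in a bay; same make and size. To be left in place.
- good2_center (a point): Centre of the other healthy cartridge (green window), latched in a bay; same make and size. To be left in place.
- board: Distribution board fixed flat on the bench: white plate 170 x 300 x 12 mm (x, y, z), origin under its centre, z up, rail along y. Grey trunking 48 mm high on both long edges (|x| 57 to 83). On the rail: tall power supply y -133 to -93 mm, top 115 mm over the bench; dark surge-arrester base y -91 to 21, top face 62 mm high over |x| < 34, lower beyond; switch and breakers y 23 to 131, up to 87 mm.
- bay1 (a point): Mouth centre of the bay beside the power supply, 62 mm over the bench; axes as the board. Bay 40.4 x 32 mm (x, y; 1.5 and 2 mm clear of the plug each side), 30 mm deep, mouth bevelled 1.5 mm, catch ledge on its +x side. A seated cartridge has its centre on this point, its x along this x. Bays are 36 mm apart in y, heads 3 mm apart.
- bay2 (a point): Mouth centre of the middle bay; as bay1.
- bay3 (a point): Mouth centre of the bay beside the two-pole switch; as bay1.
- tray: Grey open scrap tray fixed to the bench, 250 x 160 x 40 mm (x, y, z), walls and floor 4 mm; origin under its centre, z up. It stands left or right of the board, the fresh cartridge on the other side.
- old_breaker: Old breaker lying flat and loose in the tray, 73 x 88 mm (x, y) and 18 mm thick; origin under its centre, axes as the tray's. To be left where it lies.
- tape: Yellow roll of insulating tape lying beside the fresh cartridge, 62 mm across, 19 mm high, origin under its centre. Not to be shifted.
- carton: Cardboard carton standing beside the fresh cartridge, 52 x 46 x 78 mm (x, y, z), origin under its centre. Not to be shifted.
Not all that is in view belongs to the job. What is shaped like the part that bears fresh_center but pink is not meant.

How it is judged:
By the outcome, as a careful person would: the job done as asked, in the order asked, and still so for the second after the job is handed in, with the robot touching nothing.
It also fails if it takes over 67 s, if anything falls off the work surface, if the arm or the gripper's body presses on something with over 40 N, if the wrist force passes 120 N, or if a joint passes its speed limit or range.

### The arm

A 7-joint arm with a two-finger parallel gripper is mounted at the origin on the work surface. World frame = base frame: x ahead of the robot, y to its left, z up, the work surface at z = 0. Lengths are in m, angles in rad, forces in N, time in s.
With the tool pointing down it reaches from about 0.4 to 0.875 m from the base axis. Payload 19.3 kg.
Tool frame: the origin (TCP) lies where the fingers leave the gripper's body, on its centre line; the fingertips stand bot.tip_reach ahead of it and the grasp point (between the pads) lies 54 mm ahead of it (bot.tip_reach is the distance from the TCP to the fingertips, in m); z points along the fingers, y is the line along which they close (so a half turn about z gives the same grasp; the last joint's range is limited). The gripper opens to 85 mm and grips with 20 to 120 N. Pads are 22 mm wide; open, the fingers measure 114 mm over their backs; the gripper's body (76 mm by 85 mm) begins 54 mm behind the grasp point. The pads swing forward as they close: fully open they stand 13 mm farther back than shut.
Start: joints at [1.18, 0.521, -0.036, 1.599, 0.021, 1.021, -0.113], TCP at [0.197, -0.593, 0.304] pointing down, gripper open.
Joint ranges: [-2.91, 2.91], [-0.3, 2.13], [-1.5, 1.42], [0.17, 2.43], [-1.26, 4.41], [0.16, 1.93], [-2.52, 2.52]. Speed limits (rad/s): [1.89, 1.89, 2.39, 2.39, 3.01, 3.01, 3.01].

### API

Orientations are given as [roll, pitch, yaw] about the fixed x, y, z axes, in that order (R = Rz(yaw) Ry(pitch) Rx(roll)).
In Python, from workcell import bot gives the robot as it stands. The module is installed in compiled form; this text tells all that it offers.
- The arm moves only by the shell command python3 -m jog 'ROWS' [FORCE]. ROWS is JSON, a list that holds one entry, the list of rows, each a list of 7 numbers: the shift along the tool's x, y, z in mm, then the turn, a rotation vector about the tool's x, y, z in rad, then the opening, from 0 (shut) to 1 (fully open). In form: [[[tx, ty, tz, wx, wy, wz, fingers], ...]]. A call has 1 to 5 rows; each row shifts and turns the commanded pose from where the row before left it, along the tool's axes as they then stand; what a row does not reach is not made up. A row lasts 1/10 s, in which the tool goes at most 50 mm and 8.59 degrees, less where a joint would pass 70% of its speed; a pose out of reach is approached as far as the arm can. A call is refused whole if a number of a shift passes 50 or a number of a turn 0.15, either way. A call with a gripper value outside its range is refused whole. The fingers move at their own pace and stop on an object; FORCE is the grip in N (left out, the last holds). Time passes only in rows, so rows that do not move let the fingers close. It gives the time, the measured TCP pose, the force, the opening and the grip force at its end, in the units of the state.
- bot.observe(): the state, without advancing time (a new reading comes with each control period).
- bot.grab_frame(name): name is "scene" or "top"; returns a dict with "img" (400x640x3 uint8, red, green, blue), "intrinsics" (3x3 intrinsics, pixels), "R" (3x3) and "t" (3): a world point X has camera coordinates R X + t. Camera axes: x right, y down, z forward; pixel columns grow to the right and rows downward; lengths in m; the calibration is good to about 2 mm. A picture is of the moment at which its call begins. There is no depth.
- bot.job_done(): hands the job in; it is judged then, once.
Trained networks look in a picture, given as the dict that the camera call returned (one of the last four; its "shot" number tells which), for a name from the list of things; names that differ only in an ending like _2 or _b are one class to them, and where a whole thing is asked for, a point or a joint stands for the part that bears it (a point fixed in the world has none). Each returns a list of dicts, best first, with "conf" (0 to 1); they miss things now and then, are a little off and sometimes report something else, mostly with a low value. They report only what shows in the picture. A call takes as long as a camera call. They do not tell look-alikes from the thing itself.
- bot.trace(query, picture): "region" (400x640 bool, what is visible of it).
- bot.spot_point(query, picture): "xyz" ([x, y, z] in m, in world coordinates, good to about 4 mm: a listed point, or the origin of a listed thing).
The state is a dict: "clock": time; "qpos": joint angles; "qd": joint speeds; "joint_efforts": joint torques, N m; "position": TCP position; "tool_rot": TCP orientation; "force": force on the tool from outside, world axes, zero at the start; "moment": the same for the moment, N m; "grip_width": finger opening in m; "finger_force": force on a finger pad.
Only numpy, scipy, OpenCV 4.12 (cv2) and the standard library are available. Lean on these libraries where they do the work, as an engineer would, in place of code of your own. Each camera call takes 0.05 s, during which the arm holds its last target. There are 200 camera calls.

## Working session

There is one attempt and no reset: what is moved stays moved. The work goes in short steps, Python scripts to look and compute and a shell command to move; the robot and the scene stay as the last step left them, time stands still between calls to the robot, and variables do not carry over. Pictures are saved under pics/ and viewed, at most 10 in all, crops included, and the job is handed in when it is done.

```bash
mkdir -p pics; cat > h.py <<'E'
import numpy as np, cv2
from workcell import bot
from scipy.spatial.transform import Rotation as Ro
def save(f,n,crop=None,s=1):
    im=f["img"][...,::-1]
    if crop: im=im[crop[1]:crop[3],crop[0]:crop[2]]
    cv2.imwrite("pics/"+n,cv2.resize(im,None,fx=s,fy=s,interpolation=cv2.INTER_CUBIC))
def proj(f,X):
    c=f["R"]@np.asarray(X)+f["t"]; p=f["intrinsics"]@c; return p[:2]/p[2]
def back(f,uv,z):
    d=f["R"].T@np.linalg.inv(f["intrinsics"])@np.array([uv[0],uv[1],1.]); o=-f["R"].T@f["t"]
    return o+d*(z-o[2])/d[2]
E
python3 - <<'E'
from h import *
np.set_printoptions(precision=4,suppress=True)
fs={}
for n in("scene","top"):
    f=bot.grab_frame(n); save(f,n+"0.png"); fs[n]=f
    print(n,-f["R"].T@f["t"])
    for q in "spent_center spent_tab fresh_center fresh_tab good1_center good2_center board bay1 bay2 bay3 tray old_breaker tape carton".split():
        r=bot.spot_point(q,f)
        print(q,[(np.round(d["xyz"],4).tolist(),round(float(d["conf"]),2),proj(f,d["xyz"]).round().tolist()) for d in r[:3]])
s=bot.observe();print(s, bot.tip_reach)
E
```

```text
scene [1.2158 0.1717 0.9772]
spent_center [([0.5564, -0.0466, 0.066], 0.55, [296.0, 210.0]), ([0.5109, -0.3397, 0.031], 0.15, [201.0, 187.0])]
spent_tab [([0.5837, -0.0567, 0.0792], 0.53, [289.0, 215.0])]
fresh_center [([0.5103, -0.3401, 0.0316], 0.87, [201.0, 187.0]), ([0.4177, -0.2545, 0.0325], 0.74, [240.0, 168.0]), ([0.5953, -0.2748, 0.0291], 0.66, [211.0, 215.0])]
fresh_tab [([0.5412, -0.3383, 0.0441], 0.65, [196.0, 192.0])]
good1_center [([0.5658, -0.0192, 0.0662], 0.57, [305.0, 215.0]), ([0.5424, -0.3384, 0.0468], 0.34, [196.0, 192.0])]
good2_center [([0.5468, -0.0848, 0.0609], 0.67, [283.0, 206.0])]
board [([0.5711, -0.0142, -0.0037], 0.7, [307.0, 232.0])]
bay1 [([0.5432, -0.0858, 0.0628], 0.81, [283.0, 205.0]), ([0.5678, -0.0125, 0.0581], 0.71, [307.0, 218.0]), ([0.556, -0.049, 0.0655], 0.55, [295.0, 210.0])]
bay2 [([0.5432, -0.0858, 0.0628], 0.81, [283.0, 205.0]), ([0.5678, -0.0125, 0.0581], 0.71, [307.0, 218.0]), ([0.556, -0.049, 0.0655], 0.55, [295.0, 210.0])]
bay3 [([0.5432, -0.0858, 0.0628], 0.81, [283.0, 205.0]), ([0.5678, -0.0125, 0.0581], 0.71, [307.0, 218.0]), ([0.5
[... 1534 characters left out ...]
_breaker [([0.5481, 0.3506, 0.0047], 0.65, [197.0, 204.0])]
tape [([0.5265, -0.4297, -0.0002], 0.81, [473.0, 215.0])]
carton [([0.5024, -0.2643, -0.0023], 0.79, [415.0, 223.0])]
{'clock': 1.5, 'qpos': array([ 1.1798,  0.5214, -0.0363,  1.5995,  0.0212,  1.0211, -0.1128]), 'qd': array([ 0.0004, -0.    ,  0.0004, -0.0012,  0.0006,  0.0002,  0.0002]), 'joint_efforts': array([  0.0001, -92.6836,   1.9784, -37.0249,   0.0181,   0.0019,
        -0.    ]), 'position': array([ 0.197 , -0.5931,  0.3039]), 'tool_rot': array([-3.1416,  0.    ,  0.3208]), 'force': array([0.462 , 0.3697, 0.5521]), 'moment': array([-0.0314, -0.0276, -0.0157]), 'finger_force': 0.0, 'grip_width': 0.08525272498008725} 0.0726
```

View pictures.

View pics/top0.png

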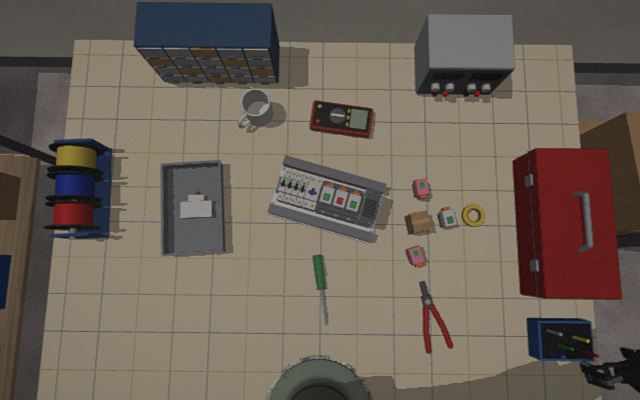

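```bash
python3 - <<'E'
import cv2
a=cv2.imread("pics/scene0.png")[150:260,150:350]; b=cv2.imread("pics/top0.png")[160:290,300:500]
r=lambda i:cv2.resize(i,None,fx=3.9,fy=3.9*290/(i.shape[0]*3.9) if 0 else 2.4,interpolation=2)
r=lambda i:cv2.resize(i,(i.shape[1]*5//2,i.shape[0]*5//2),interpolation=2)
import numpy as np
b4=cv2.resize(b[:, :],(800,520)[::1],interpolation=2)
cv2.imwrite("pics/c0.png",np.vstack([r(a),r(b)])[:600,:])
E
```

```text
(no output)
```

View pics/c0.png

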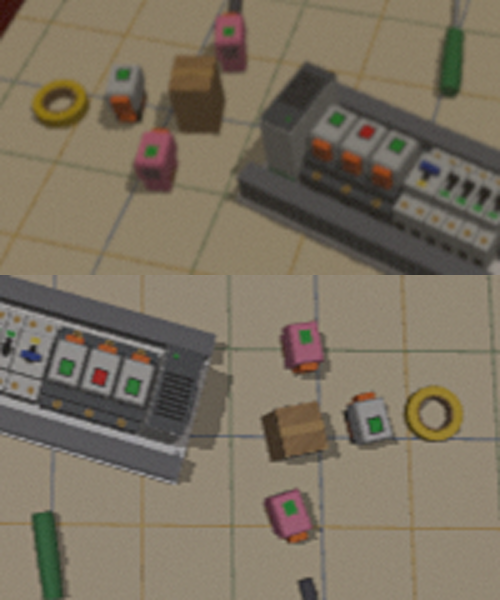

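The failed cartridge, with the red window, is at top (340,200), in the middle bay. Candidates for the fresh one are the grey and green cartridge at top (447,217) and two pink decoys at (421,188) and (416,256). The grey one fits the description: tape at (473,215), carton at (419,222), tab facing away. The tray is at (193,208) with the breaker in its upper part. Next I fit silhouettes in both cameras to get x, y and yaw.

```bash
cat > fit.py <<'E'
from h import *
from scipy.optimize import minimize
def box(x0,x1,y0,y1,z0,z1): return np.array([[x,y,z] for x in(x0,x1) for y in(y0,y1) for z in(z0,z1)])
CART=[box(-.0185,.0185,-.014,.014,-.0235,0),box(-.015,.015,-.0105,.0105,-.0305,0),box(-.0225,.0225,-.0165,.0165,0,.0305),box(.0225,.030,-.0095,.0095,.002,.025)]
BOARD=[box(-.085,.085,-.15,.15,0,.012),box(-.083,-.057,-.15,.15,0,.048),box(.057,.083,-.15,.15,0,.048)]
TRAY=[box(-.125,.125,-.08,.08,0,.04)]
def sil(f,boxes,p,z,S=4):
    im=np.zeros((400*S,640*S),np.uint8)
    R=Ro.from_euler('z',p[2]).as_matrix()
    for b in boxes:
        X=b@R.T+[p[0],p[1],z]; c=X@f["R"].T+f["t"]; u=c@f["intrinsics"].T; u=u[:,:2]/u[:,2:]
        cv2.fillConvexPoly(im,cv2.convexHull(np.round((u+.5)*S*16).astype(np.int32)),255,shift=4)
    return cv2.resize(im,(640,400),interpolation=cv2.INTER_AREA)/255.
def fit(fm,boxes,p0,z):
    def cost(p):
        return sum(np.abs(sil(f,boxes,p,z)-m).sum()/m.sum() for f,m in fm)
    s=minimize(cost,p0,method='Nelder-Mead',options=dict(initial_simplex=np.array([p0]+[np.array(p0)+d for d in([.008,0,0],[0,.008,0],[0,0,.2])]),xatol=1e-4,fatol=1e-3))
    return s.x,s.fun
def near(f,q,xy,z):
    rs=[r for r in bot.trace(q,f) ]
    u=proj(f,[*xy,z])
    def d(r):
        v=np.argwhere(r["region"]); return np.hypot(*(v.mean(0)[::-1]-u)) if len(v) else 1e9
    return min(rs,key=d)["region"].astype(float) if rs else None
E
python3 - <<'E'
from fit import *
np.set_printoptions(precision=4,suppress=True)
fs={n:bot.grab_frame(n) for n in("scene","top")}
for q,B,p0,z in(("fresh_center",CART,[.510,-.340,.08],.0305),("board",BOARD,[.5695,-.015,-.27],0),("tray",TRAY,[.536,.355,0],0)):
    M=[]
    for n,f in fs.items():
        m=near(f,q,p0[:2],z)
        if m is None: print(q,n,"none"); continue
        u=np.argwhere(m).mean(0)[::-1]; print(q,n,m.sum(),u,proj(f,[*p0[:2],z]))
        M.append((f,m))
    for k in M: print("  single",*fit([k],B,p0,z))
    if len(M)>1: print("  both",*fit(M,B,p0,z))
f=fs["top"]
g=cv2.cvtColor(f["img"],cv2.COLOR_RGB2GRAY)
L=cv2.createLineSegmentDetector().detect(g)[0][:,0]
for l in L:
    if np.hypot(l[2]-l[0],l[3]-l[1])>50 and 255<min(l[0],l[2])<400 and 140<l[1]<250:
        a,b=back(f,l[:2],.048),back(f,l[2:],.048); d=b-a; print(l,"yaw",np.arctan2(-d[0],d[1])%np.pi-np.pi)
E
```

```text
fresh_center scene 295.0 [200.8102 187.5695] [201.0241 187.0718]
fresh_center top 315.0 [445.9397 217.3365] [444.9551 219.7562]
  single [ 0.5173 -0.3357  0.3255] 0.15661016949152542
  single [ 0.5131 -0.3396  0.1735] 0.08743230625583566
  both [ 0.5137 -0.3388  0.2453] 0.2892218582348194
board scene 6393.0 [308.9745 227.9953] [306.8712 230.7575]
board top 5875.0 [324.9445 199.04  ] [326.36   198.6436]
  single [ 0.5662 -0.0156 -0.2722] 0.21064399481050045
  single [ 0.5655 -0.0139 -0.2772] 0.16338022528160198
  both [ 0.5658 -0.015  -0.2738] 0.3761445849232391
tray scene 5483.0 [450.942  246.1479] [446.4531 246.1721]
tray top 5250.0 [190.7299 207.7387] [195.293  208.7598]
  single [0.5372 0.3572 0.0822] 0.1680316700818573
  single [0.5369 0.3583 0.0765] 0.15968926237161535
  both [0.5369 0.3581 0.0751] 0.3284969757469527
[366.4447 227.147  316.5455 213.0407] yaw -0.2651503264139814
[365.3687 189.0308 284.2484 166.0722] yaw -0.2689120037126145
[274.822  204.0924 367.1262 231.0137] yaw -0.27317919736113794
[286.3759 154.8811 385.3063 182.9963] yaw -0.2711130465486362
[285.5468 163.3981 381.7818 190.9505] yaw -0.2722776587891933
```

```bash
cat > to.py <<'E'
from h import *
# remaining move to TCP target x,y,z,yaw(tool down): tool-frame shift mm and rotvec
def go(x,y,z,psi):
    s=bot.observe(); R=Ro.from_euler('xyz',s["tool_rot"]); T=Ro.from_euler('xyz',[np.pi,0,psi])
    print("shift",np.round(R.inv().apply(np.array([x,y,z])-s["position"])*1e3,1),"turn",np.round((R.inv()*T).as_rotvec(),3),"shift after turn",np.round(T.inv().apply(np.array([x,y,z])-s["position"])*1e3,1))
    print("t",round(s["clock"],2),"F",np.round(s["force"],1),"grip",round(s["grip_width"],4),round(s["finger_force"],1),"q",np.round(s["qpos"],2))
import sys
if __name__=="__main__": go(*map(float,sys.argv[1:5]))
E
python3 -m jog '[[[36,-29,3,0,0,0,1],[36,-29,3,0,0,0,1],[36,-29,3,0,0,0,1],[36,-29,3,0,0,0,1],[36,-29,3,0,0,0,1]]]' 40
python3 -m jog '[[[36,-29,3,0,0,0,1],[36,-29,3,0,0,0,1],[36,-29,3,0,0,0,1],[36,-29,3,0,0,0,1],[36,-29,3,0,0,0,1]]]'
python3 to.py .557 -.0488 .25 1.299
```

```text
clock: 2.4
position: [0.3229, -0.3972, 0.289]
tool_rot: [3.141, -0.0, 0.321]
force: [2.0, 0.3, 0.3]
grip_width: 0.0854
finger_force: 0.0
clock: 2.9
position: [0.448, -0.2027, 0.274]
tool_rot: [3.141, -0.0, 0.321]
force: [1.3, 0.2, 0.0]
grip_width: 0.0856
finger_force: 0.0
shift [ 151.9 -111.8   24.1] turn [ 0.001 -0.    -0.978] shift after turn [177.5  63.6  24. ]
t 2.9 F [1.3 0.2 0. ] grip 0.0856 0.0 q [ 0.44  0.35 -0.18  1.97  0.08  0.82 -1.03]
```

```bash

python3 -m jog '[[[37,-27,6,0,0,0,1],[37,-27,6,0,0,0,1],[37,-27,6,0,0,0,1],[36,-27,6,0,0,0,1],[0,0,0,0,0,-0.14,1]]]' >/dev/null
python3 -m jog '[[[0,0,0,0,0,-0.14,1],[0,0,0,0,0,-0.14,1],[0,0,0,0,0,-0.14,1],[0,0,0,0,0,-0.14,1],[0,0,0,0,0,-0.14,1]]]' >/dev/null
python3 -m jog '[[[0,0,0,0,0,-0.138,1],[0,0,0,0,0,0,1]]]'
python3 to.py .557 -.0488 .25 1.299
```

```text
clock: 4.1
position: [0.5527, -0.0558, 0.2498]
tool_rot: [-3.141, -0.0, 1.301]
force: [0.1, -0.1, -0.4]
grip_width: 0.0852
finger_force: 0.0
shift [ 7.9  2.3 -0.2] turn [-0.    -0.     0.002] shift after turn [ 7.9  2.3 -0.2]
t 4.1 F [ 0.1 -0.1 -0.4] grip 0.0852 0.0 q [ 0.32  0.51 -0.45  1.82  0.28  0.87 -0.53]
```

```bash

python3 -m jog '[[[8,2.5,20,0,0,0,1],[0,0,30,0,0,0,1],[0,0,25,0,0,0,1],[0,0,0,0,0,0,1]]]'
python3 - <<'E'
from fit import *
np.set_printoptions(precision=4,suppress=True)
f=bot.grab_frame("scene"); save(f,"a1.png",(240,150,360,260),5)
g=bot.grab_frame("top"); save(g,"a1t.png",(280,140,400,250),5)
for q in("spent_center","spent_tab"):
  for k in(f,g): print(q,[(d["xyz"],d["conf"]) for d in bot.spot_point(q,k)[:2]])
a=cv2.imread("pics/a1.png");b=cv2.imread("pics/a1t.png")
cv2.imwrite("pics/a1b.png",np.hstack([a,b])[:, :][::1,::1] if 0 else cv2.resize(np.hstack([a,b]),(800,367)))
E
```

```text
clock: 4.5
position: [0.556, -0.0485, 0.1724]
tool_rot: [-3.137, 0.001, 1.295]
force: [1.1, 0.4, 0.3]
grip_width: 0.0857
finger_force: 0.0
spent_center [([0.5561, -0.0475, 0.0648], 0.52)]
spent_center []
spent_tab [([0.5842, -0.0571, 0.0816], 0.58)]
spent_tab []
```

View pics/a1b.png

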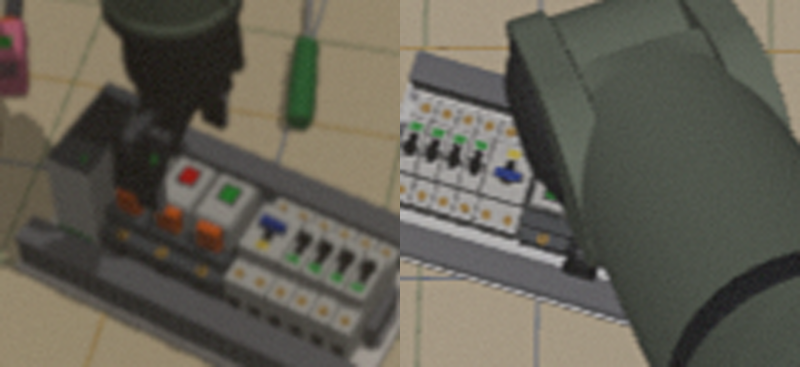

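The picture shows the front fingertip at about scene (286,212) and the red window at (297,203). I'll check that the tip projects where the kinematics put it.

```bash
python3 - <<'E'
from fit import *
np.set_printoptions(precision=4,suppress=True)
f=bot.grab_frame("scene"); s=bot.observe(); print(s["position"],s["tool_rot"])
bx=np.array([np.cos(-.272),np.sin(-.272),0]); by=np.array([-bx[1],bx[0],0])
for r in(.0726,.060):
  for w in(.042,.057):
    for y in(-.011,.011): print(r,w,y,proj(f,s["position"]+bx*w+by*y-[0,0,r]))
    print(" back",proj(f,s["position"]-bx*w-[0,0,r]))
b=np.array([.557,-.0488,0])
print("window",proj(f,b+[0,0,.0925]), "tab",proj(f,b+.03*bx+[0,0,.0755]))
hsv=cv2.cvtColor(f["img"],cv2.COLOR_RGB2HSV)
m=((hsv[...,0]<5)|(hsv[...,0]>172))&(hsv[...,1]>150); m[:, :270]=0;m[:,330:]=0;m[:180]=0;m[230:]=0
print(np.argwhere(m).mean(0)[::-1],m.sum(), back(f,np.argwhere(m).mean(0)[::-1],.0925))
m=(hsv[...,0]>5)&(hsv[...,0]<14)&(hsv[...,1]>170)&(hsv[...,2]>90); m=m.astype(np.uint8);m[:, :270]=0;m[:,330:]=0;m[:180]=0;m[240:]=0
n,_,st,c=cv2.connectedComponentsWithStats(m)
for i in range(1,n): print(st[i],c[i],back(f,c[i],.0755))
E
```

```text
[ 0.5577 -0.0486  0.176 ] [ 3.14   -0.0002  1.298 ]
0.0726 0.042 -0.011 [281.8581 211.5824]
0.0726 0.042 0.011 [289.3767 214.9231]
 back [302.319  190.5203]
0.0726 0.057 -0.011 [278.7066 215.8171]
0.0726 0.057 0.011 [286.2622 219.2097]
 back [305.163 186.653]
0.06 0.042 -0.011 [281.4978 208.5325]
0.06 0.042 0.011 [289.0825 211.8844]
 back [302.1504 187.4016]
0.06 0.057 -0.011 [278.3148 212.7826]
0.06 0.057 0.011 [285.9372 216.1872]
 back [305.0202 183.5233]
window [294.3504 204.052 ] tab [288.7413 216.2333]
[296.25   202.4375] 16 [ 0.5508 -0.0454  0.0925]
[289 212   5   4  15] [291.1333 213.6   ] [ 0.5764 -0.0531  0.0755]
[299 217   7   5  21] [302.381  218.8095] [ 0.5861 -0.0207  0.0755]
```

```bash
python3 - <<'E'
from fit import *
np.set_printoptions(precision=4,suppress=True)
bx=np.array([np.cos(-.272),np.sin(-.272)]); by=np.array([-bx[1],bx[0]]); b=np.array([.557,-.0488])
for n,win in(("scene",(265,185,330,235)),("top",(315,180,370,220))):
  f=bot.grab_frame(n); im=cv2.imread(f"pics/{n}0.png"); hsv=cv2.cvtColor(im,cv2.COLOR_BGR2HSV).astype(int)
  x0,y0,x1,y1=win; W=np.zeros(hsv.shape[:2],bool);W[y0:y1,x0:x1]=1
  h,s,v=hsv[...,0],hsv[...,1],hsv[...,2]
  for name,m,z in(("red",((h<4)|(h>172))&(s>140),.0925),("green",(h>45)&(h<80)&(s>100),.0925),("orange",(h>=5)&(h<15)&(s>150),.0755 if n=="scene" else .087)):
    k,_,st,c=cv2.connectedComponentsWithStats((m&W).astype(np.uint8))
    for i in range(1,k):
      if st[i][4]>5:
        d=back(f,c[i],z)[:2]-b; print(n,name,st[i][4],c[i].round(1),"board-frame offset mm",(np.array([d@bx,d@by])*1e3).round(1))
E
```

```text
scene red 17 [296.1 202.4] board-frame offset mm [-6.8  1.3]
scene green 16 [284.2 197.4] board-frame offset mm [ -6.4 -34.3]
scene green 18 [308.4 207.7] board-frame offset mm [-6.8 37.8]
scene orange 41 [278.3 209.2] board-frame offset mm [ 23.4 -35.8]
scene orange 40 [290.4 214.6] board-frame offset mm [23.6  1. ]
scene orange 44 [302.4 220. ] board-frame offset mm [23.8 37. ]
top red 25 [339.4 200.5] board-frame offset mm [-7.  -0.6]
top green 24 [326.  196.7] board-frame offset mm [-7.  35.5]
top green 25 [352.7 204.2] board-frame offset mm [ -6.8 -36.4]
top orange 13 [329.5 184.9] board-frame offset mm [26.5 35.6]
top orange 14 [342.6 188.9] board-frame offset mm [26.1 -0.4]
top orange 15 [356.1 192.7] board-frame offset mm [ 26.  -37.1]
```

```bash

python3 -m jog '[[[0,0,20,0,0,0,1],[0,0,14,0,0,0,1],[0,0,0,0,0,0,0.75],[0,0,0,0,0,0,0.62],[0,0,0,0,0,0,0.62]]]' 40
python3 -m jog '[[[0,0,0,0,0,0,0.4],[0,0,0,0,0,0,0.3],[0,0,0,0,0,0,0.3],[0,0,0,0,0,0,0.3]]]' 40
python3 to.py .557 -.0488 .142 1.299
```

```text
clock: 5.45
position: [0.5583, -0.0486, 0.1418]
tool_rot: [3.139, -0.001, 1.299]
force: [5.8, -3.5, 1.6]
grip_width: 0.0531
finger_force: 3.0
clock: 5.85
position: [0.5573, -0.0484, 0.1423]
tool_rot: [3.141, 0.0, 1.299]
force: [-6.5, 0.6, 17.8]
grip_width: 0.0442
finger_force: 38.7
shift [-0.5 -0.2  0.3] turn [ 0.001  0.    -0.   ] shift after turn [-0.5 -0.2  0.3]
t 5.85 F [-6.5  0.6 17.8] grip 0.0442 38.7 q [ 0.25  0.67 -0.38  1.88  0.38  0.66 -0.63]
```

```bash

python3 -m jog '[[[0,0,-4,0,0,0,0.3],[0,0,-6,0,0,0,0.3],[0,0,-8,0,0,0,0.3],[0,0,-10,0,0,0,0.3],[0,0,-12,0,0,0,0.3]]]' 40
python3 -m jog '[[[0,0,-30,0,0,0,0.3],[0,0,-40,0,0,0,0.3],[0,0,-20,0,0,0,0.3],[0,0,0,0,0,0,0.3]]]' 40
python3 to.py .557 -.0488 .142 1.299
python3 - <<'E'
from h import *
f=bot.grab_frame("scene"); save(f,"b1.png",(230,100,360,260),4)
E
```

```text
clock: 6.35
position: [0.5572, -0.0485, 0.1819]
tool_rot: [-3.142, -0.0, 1.299]
force: [-0.1, 0.0, -0.6]
grip_width: 0.044
finger_force: 40.8
clock: 6.75
position: [0.5582, -0.0485, 0.2745]
tool_rot: [3.137, -0.001, 1.299]
force: [-0.6, -0.3, -1.6]
grip_width: 0.0436
finger_force: 41.2
shift [ -0.7  -1.8 132.5] turn [ 0.005 -0.001 -0.   ] shift after turn [ -0.6  -1.1 132.5]
t 6.75 F [-0.6 -0.3 -1.6] grip 0.0436 41.2 q [ 0.31  0.48 -0.46  1.79  0.26  0.92 -0.53]
```

View pics/b1.png

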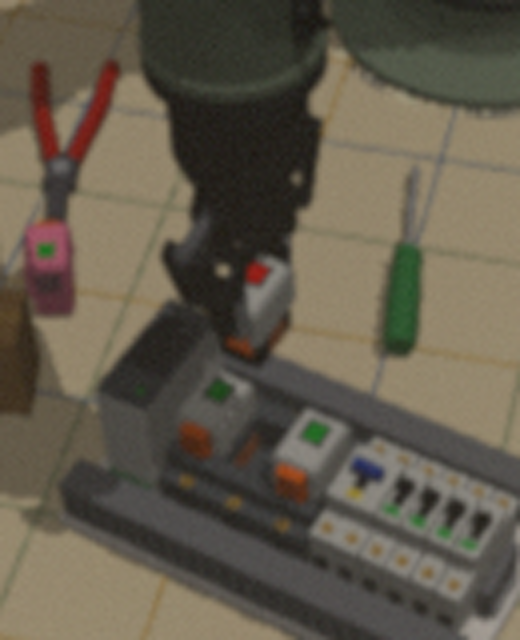

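```bash

python3 -m jog '[[[40,-23,0,0,0,0,0.3],[40,-23,0,0,0,0,0.3],[40,-23,0,0,0,0,0.3],[40,-23,0,0,0,0,0.3],[40,-23,0,0,0,0,0.3]]]' 40
python3 -m jog '[[[40,-23,0,0,0,0,0.3],[40,-23,8,0,0,-0.1,0.3],[40,-23,8,0,0,-0.1,0.3],[30,-20,8,0,0,-0.1,0.3],[0,0,0,0,0,0,0.3]]]' 40
python3 to.py .455 .355 .20 1.6
python3 - <<'E'
from fit import *
f=bot.grab_frame("top")
im=cv2.imread("pics/top0.png")
from h import back
for uv in((181,205),(212,206),(197,218),(197,194)): print("breaker edge",uv,back(f,uv,.018).round(3))
for uv in((193,253),(164,253),(223,252)): print("near wall",uv,back(f,uv,.04).round(3))
cv2.imwrite("pics/tr.png",np.hstack([cv2.resize(im[150:265,140:240],None,fx=4,fy=4),cv2.resize(f["img"][150:265,140:240,::-1],None,fx=4,fy=4)]))
E
```

```text
clock: 7.3
position: [0.4991, 0.1765, 0.2702]
tool_rot: [-3.141, 0.001, 1.299]
force: [1.7, 0.6, -1.3]
grip_width: 0.0442
finger_force: 41.2
clock: 7.8
position: [0.44, 0.3433, 0.2453]
tool_rot: [-3.138, -0.001, 1.609]
force: [-0.0, -1.1, -0.6]
grip_width: 0.0436
finger_force: 41.2
shift [11.1 15.6 45.2] turn [-0.004 -0.001  0.009] shift after turn [11.3 15.3 45.3]
t 7.8 F [-0.  -1.1 -0.6] grip 0.0436 41.2 q [-0.35  0.54 -0.59  1.81  0.37  0.9  -1.06]
breaker edge (181, 205) [0.544 0.39  0.018]
breaker edge (212, 206) [0.542 0.303 0.018]
breaker edge (197, 218) [0.508 0.343 0.018]
breaker edge (197, 194) [0.575 0.347 0.018]
near wall (193, 253) [0.411 0.342 0.04 ]
near wall (164, 253) [0.41 0.42 0.04]
near wall (223, 252) [0.415 0.262 0.04 ]
```

View pics/tr.png

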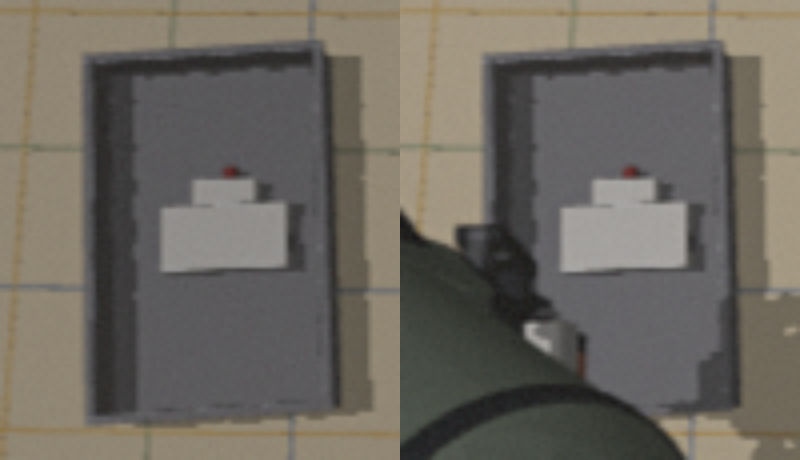

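The breaker's near edge is at about x = 0.508 and the tray wall at 0.411. The held cartridge looks turned in the grip, with orange at crop (580,355), so I'll look closer from the scene camera.

```bash
python3 - <<'E'
from fit import *
f=bot.grab_frame("scene"); s=bot.observe()
c=s["position"]-[0,0,.08]; u=proj(f,c).round(); print(u, proj(f,c+[0,0,.0305]),proj(f,c-[0,0,.0305]),proj(f,c+[.03,0,.0135]))
x,y=map(int,u); save(f,"c1.png",(x-40,y-50,x+40,y+50),6)
print([(d["xyz"],d["conf"]) for q in("spent_center","spent_tab") for d in bot.spot_point(q,f)[:2]])
E
```

```text
[457. 178.] [459.77855385 169.13329287] [453.81184135 185.52459881] [457.69200775 182.92141563]
[([0.441, 0.3423, 0.1701], 0.56), ([0.5554, -0.0451, 0.0616], 0.41), ([0.4675, 0.3422, 0.1819], 0.39)]
```

View pics/c1.png

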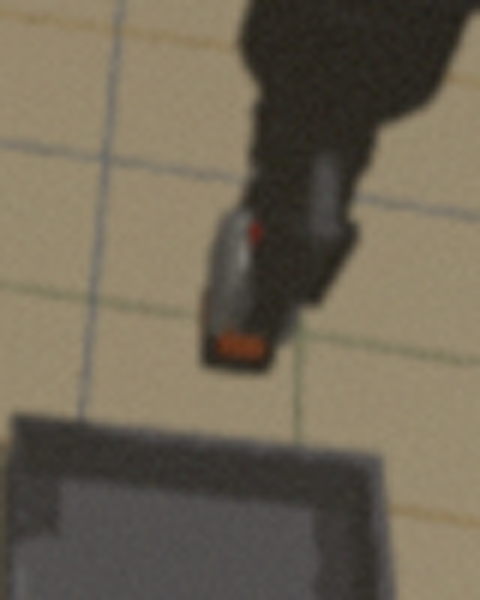

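```bash

python3 -m jog '[[[8,18,20,0,0,0,0.3],[0,0,40,0,0,0,0.3],[0,0,40,0,0,0,0.3],[0,0,20,0,0,0,0.3],[0,0,8,0,0,0,0.3]]]' 40
python3 -m jog '[[[0,0,1,0,0,0,0.3],[0,0,1,0,0,0,0.3],[0,0,0,0,0,0,0.3]]]' 40
python3 to.py .46 .352 .1145 1.6
```

```text
clock: 8.5
position: [0.4616, 0.346, 0.1169]
tool_rot: [-3.14, 0.002, 1.597]
force: [-0.6, -0.6, -0.4]
grip_width: 0.0441
finger_force: 41.3
clock: 8.8
position: [0.4622, 0.3478, 0.1181]
tool_rot: [3.14, -0.001, 1.598]
force: [0.1, -0.4, -1.2]
grip_width: 0.0437
finger_force: 41.3
shift [ 4.3 -2.1  3.6] turn [ 0.001 -0.001 -0.002] shift after turn [ 4.3 -2.   3.6]
t 8.8 F [ 0.1 -0.4 -1.2] grip 0.0437 41.3 q [-0.42  0.74 -0.48  1.83  0.51  0.69 -1.16]
```

```bash

python3 -m jog '[[[0,0,2,0,0,0,0.3],[0,0,1,0,0,0,0.3],[0,0,0.5,0,0,0,0.3],[0,0,0,0,0,0,0.3]]]' 40
python3 to.py .46 .352 .1145 1.6
```

```text
clock: 9.2
position: [0.4618, 0.3479, 0.1143]
tool_rot: [3.141, -0.0, 1.599]
force: [-2.7, -2.1, 12.7]
grip_width: 0.0439
finger_force: 43.7
shift [ 4.1 -1.7 -0.2] turn [ 0.001 -0.    -0.001] shift after turn [ 4.1 -1.7 -0.2]
t 9.2 F [-2.7 -2.1 12.7] grip 0.0439 43.7 q [-0.42  0.75 -0.47  1.84  0.52  0.68 -1.17]
```

```bash

python3 -m jog '[[[0,0,0,0,0,0,0.6],[0,0,0,0,0,0,0.7],[0,0,0,0,0,0,0.8],[0,0,0,0,0,0,0.8],[0,0,-20,0,0,0,0.8]]]' 40
python3 -m jog '[[[0,0,-40,0,0,0,0.8],[0,0,-40,0,0,0,1],[0,0,-40,0,0,0,1],[0,0,0,0,0,0,1]]]' 40
python3 to.py .513 -.3390 .25 1.79
python3 - <<'E'
from fit import *
np.set_printoptions(precision=4,suppress=True)
f=bot.grab_frame("scene"); save(f,"d1.png",(390,150,510,300),4); g=bot.grab_frame("top")
for q in("spent_center","old_breaker"):
  for k in(f,g): print(q,[(d["xyz"],d["conf"]) for d in bot.spot_point(q,k)[:2]])
save(f,"fs.png",(180,160,250,220),6); save(g,"ft.png",(400,180,490,250),6)
a=cv2.imread("pics/d1.png");b=cv2.imread("pics/ft.png");h=np.zeros((600,800,3),np.uint8);h[:600,:480]=a
b=cv2.resize(g["img"][195:240,405:485,::-1],(320,180),interpolation=2);h[:180,480:]=b
b=cv2.resize(f["img"][165:215,180:244,::-1],(320,250),interpolation=2);h[200:450,480:]=b
cv2.imwrite("pics/d2.png",h)
# fresh features
for n,k,(x0,y0,x1,y1) in(("scene",f,(185,170,220,206)),("top",g,(435,200,458,232))):
  hs=cv2.cvtColor(k["img"],cv2.COLOR_RGB2HSV).astype(int); H,S,V=hs[...,0],hs[...,1],hs[...,2]; W=np.zeros(H.shape,bool);W[y0:y1,x0:x1]=1
  for nm,m,z in(("green",(H>45)&(H<80)&(S>100),.061),("orange",(H>=3)&(H<15)&(S>150),.044 if n=="scene" else .0555)):
    p=np.argwhere(m&W); c=p.mean(0)[::-1]; print(n,nm,len(p),c,back(k,c,z))
E
```

```text
clock: 9.7
position: [0.4608, 0.347, 0.1318]
tool_rot: [-3.139, 0.002, 1.599]
force: [-0.3, 0.7, 0.3]
grip_width: 0.0686
finger_force: 0.0
clock: 10.1
position: [0.4627, 0.3489, 0.2583]
tool_rot: [3.136, -0.004, 1.599]
force: [1.0, 1.0, -0.6]
grip_width: 0.0854
finger_force: 0.0
shift [-689.1   31.2    5.7] turn [ 0.006 -0.003 -0.191] shift after turn [-682.4 -100.5    8.3]
t 10.1 F [ 1.   1.  -0.6] grip 0.0854 0.0 q [-0.34  0.55 -0.59  1.75  0.37  0.94 -1.05]
spent_center [([0.4588, 0.3493, 0.0351], 0.74)]
spent_center [([0.4558, 0.349, 0.0359], 0.62)]
old_breaker [([0.5516, 0.3495, 0.004], 0.98)]
old_breaker [([0.5498, 0.3541, 0.0051], 0.74)]
scene green 12 [198.6667 179.25  ] [ 0.5073 -0.3412  0.061 ]
scene orange 66 [199.5909 193.5303] [ 0.543  -0.3275  0.044 ]
top green 25 [449.92 219.56] [ 0.5073 -0.3437  0.061 ]
top orange 15 [445.5333 208.1333] [ 0.5387 -0.3347  0.0555]
```

View pics/d2.png

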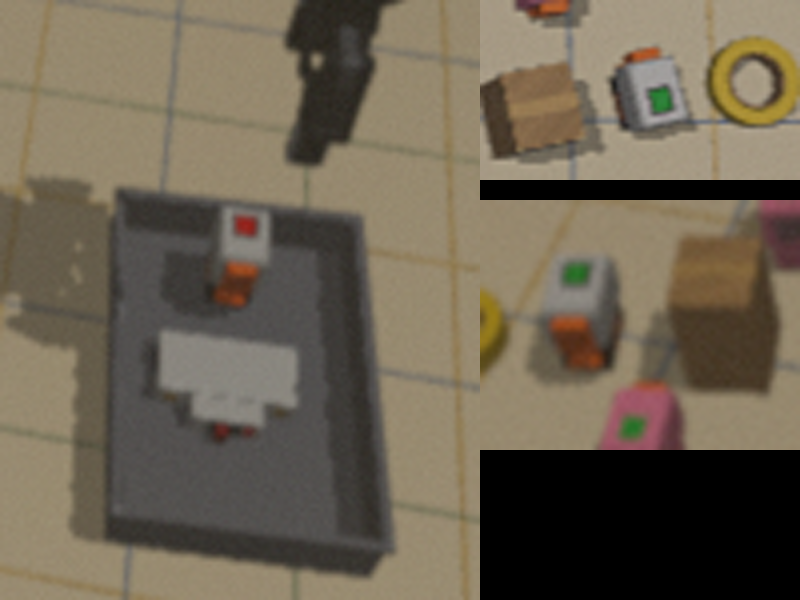

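The spent cartridge stands in the tray and the breaker hasn't moved. The window and tab put the fresh cartridge at about (0.5137, -0.341), yaw 0.27, and the window-to-tab distance of 32.7 mm matches the expected 33.

```bash

python3 -m jog '[[[-48,2,0,0,0,0,1],[-48,2,0,0,0,0,1],[-48,2,0,0,0,0,1],[-48,2,0,0,0,0,1],[-48,2,0,0,0,0,1]]]' 40 >/dev/null
python3 -m jog '[[[-48,2,0,0,0,0,1],[-48,2,0,0,0,0,1],[-48,2,0,0,0,0,1],[-48,2,0,0,0,0,1],[-48,2,0,0,0,0,1]]]' 40
python3 -m jog '[[[-48,2,0,0,0,0,1],[-48,2,0,0,0,0,1],[-48,2,0,0,0,0,1],[-48,2,0,0,0,0,1],[0,0,0,0,0,-0.12,1]]]' 40
python3 -m jog '[[[0,0,0,0,0,-0.12,1],[0,0,0,0,0,0,1]]]' 40
python3 to.py .5137 -.341 .16 1.841
```

```text
clock: 11.4
position: [0.4946, -0.1336, 0.2528]
tool_rot: [-3.141, -0.0, 1.599]
force: [1.3, -0.3, 0.4]
grip_width: 0.0854
finger_force: 0.0
clock: 11.9
position: [0.5069, -0.3297, 0.2518]
tool_rot: [-3.14, 0.001, 1.712]
force: [-1.1, 0.4, -0.8]
grip_width: 0.0852
finger_force: 0.0
clock: 12.1
position: [0.5081, -0.3234, 0.2523]
tool_rot: [-3.141, -0.002, 1.841]
force: [0.6, -0.2, 0.1]
grip_width: 0.0854
finger_force: 0.0
shift [-18.7   0.8  92.3] turn [-0.001 -0.002 -0.   ] shift after turn [-18.5   0.7  92.3]
t 12.1 F [ 0.6 -0.2  0.1] grip 0.0854 0.0 q [ 0.84  0.59 -0.54  1.69  0.36  0.96  0.43]
```

```bash

python3 -m jog '[[[-18.5,1,20,0,0,0,1],[0,0,40,0,0,0,1],[0,0,30,0,0,0,1],[0,0,0,0,0,0,1]]]' 40
python3 to.py .5137 -.341 .112 1.841
python3 - <<'E'
from fit import *
f=bot.grab_frame("scene"); save(f,"e1.png",(170,130,250,220),6)
E
```

```text
clock: 12.5
position: [0.5127, -0.3397, 0.1595]
tool_rot: [-3.137, -0.005, 1.836]
force: [-0.6, 0.1, -0.1]
grip_width: 0.0857
finger_force: 0.0
shift [-1.8  0.9 47.5] turn [-0.004 -0.005 -0.005] shift after turn [-1.6  0.6 47.5]
t 12.5 F [-0.6  0.1 -0.1] grip 0.0857 0.0 q [ 0.81  0.73 -0.48  1.71  0.44  0.82  0.39]
```

View pics/e1.png

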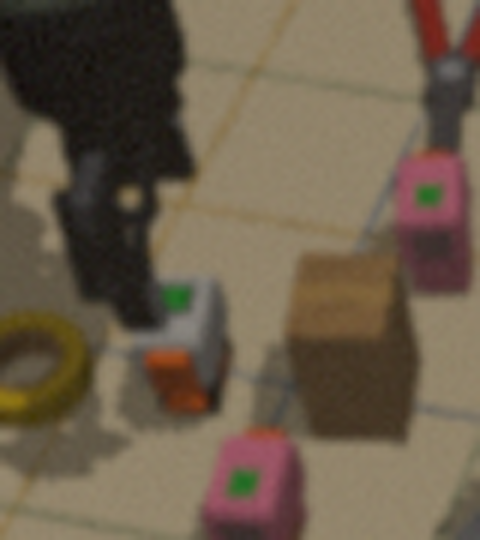

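The front finger at crop (140,310) is just above and behind the tab at (175,380), as expected at this height, and clear of the tape and carton.

```bash

python3 -m jog '[[[0,0,25,0,0,0,1],[0,0,22,0,0,0,1],[0,0,0,0,0,0,0.75],[0,0,0,0,0,0,0.64],[0,0,0,0,0,0,0.6]]]' 40
python3 -m jog '[[[0,0,0,0,0,0,0.4],[0,0,0,0,0,0,0.3],[0,0,0,0,0,0,0.3],[0,0,0,0,0,0,0.3]]]' 40
python3 to.py .5137 -.341 .112 1.841
```

```text
clock: 13.05
position: [0.5151, -0.3413, 0.1185]
tool_rot: [3.14, 0.002, 1.838]
force: [-0.4, -0.1, 5.3]
grip_width: 0.0517
finger_force: 7.3
clock: 13.45
position: [0.5146, -0.3414, 0.1185]
tool_rot: [3.141, 0.002, 1.838]
force: [-4.5, 0.8, 16.9]
grip_width: 0.0437
finger_force: 38.6
shift [ 0.6 -0.7  6.5] turn [ 0.001  0.002 -0.003] shift after turn [ 0.6 -0.7  6.5]
t 13.45 F [-4.5  0.8 16.9] grip 0.0437 38.6 q [ 0.79  0.78 -0.45  1.73  0.48  0.74  0.36]
```

```bash

python3 -m jog '[[[0,0,0,0,0,0,0.6],[0,0,0,0,0,0,0.72],[0,0,4,0,0,0,0.72],[0,0,3,0,0,0,0.72],[0,0,0,0,0,0,0.62]]]' 40
python3 -m jog '[[[0,0,0,0,0,0,0.4],[0,0,0,0,0,0,0.3],[0,0,0,0,0,0,0.3],[0,0,0,0,0,0,0.3]]]' 50
python3 to.py .5137 -.341 .112 1.841
```

```text
clock: 13.95
position: [0.514, -0.3407, 0.1088]
tool_rot: [-3.141, -0.001, 1.839]
force: [1.1, -0.4, 0.2]
grip_width: 0.053
finger_force: 0.0
clock: 14.35
position: [0.5132, -0.3414, 0.1098]
tool_rot: [-3.139, 0.0, 1.838]
force: [-9.1, -0.8, 13.9]
grip_width: 0.044
finger_force: 49.5
shift [ 0.3  0.5 -2.2] turn [-0.002  0.    -0.003] shift after turn [ 0.3  0.5 -2.2]
t 14.35 F [-9.1 -0.8 13.9] grip 0.044 49.5 q [ 0.79  0.8  -0.45  1.73  0.49  0.73  0.36]
```

```bash

python3 -m jog '[[[0,0,-20,0,0,0,0.3],[0,0,-45,0,0,0,0.3],[0,0,-45,0,0,0,0.3],[0,0,-40,0,0,0,0.3],[39,17,0,0,0,0,0.3]]]' 50
python3 -m jog '[[[39,17,0,0,0,0,0.3],[39,17,0,0,0,0,0.3],[39,17,0,0,0,0,0.3],[39,17,0,0,0,0,0.3],[39,17,0,0,0,0,0.3]]]' 50
python3 -m jog '[[[38,17,0,0,0,0.135,0.3],[0,0,0,0,0,0.135,0.3],[0,0,0,0,0,0.135,0.3],[0,0,0,0,0,0.134,0.3],[0,0,0,0,0,0,0.3]]]' 50
python3 to.py .5572 -.0485 .18 1.299
```

```text
clock: 14.85
position: [0.5206, -0.3037, 0.2641]
tool_rot: [3.138, 0.007, 1.831]
force: [1.1, 0.0, -2.3]
grip_width: 0.0438
finger_force: 51.5
clock: 15.35
position: [0.5505, -0.0866, 0.2594]
tool_rot: [-3.141, 0.0, 1.839]
force: [0.5, -0.4, -0.8]
grip_width: 0.0439
finger_force: 51.5
clock: 15.85
position: [0.5569, -0.0468, 0.2594]
tool_rot: [-3.142, 0.0, 1.298]
force: [-0.3, 0.4, -2.2]
grip_width: 0.0436
finger_force: 51.6
shift [-1.5  0.7 79.4] turn [-0.     0.    -0.001] shift after turn [-1.5  0.7 79.4]
t 15.85 F [-0.3  0.4 -2.2] grip 0.0436 51.6 q [ 0.31  0.5  -0.46  1.8   0.28  0.9  -0.54]
```

```bash

python3 -m jog '[[[-1.5,0.5,40,0,0,0,0.3],[0,0,10,0,0,0,0.3],[0,0,0,0,0,0,0.3]]]' 50
python3 to.py .5572 -.0485 .142 1.299
python3 - <<'E'
from fit import *
np.set_printoptions(precision=4,suppress=True)
f=bot.grab_frame("scene"); s=bot.observe(); P=s["position"]
u=proj(f,P-[0,0,.05]); x,y=map(int,u); save(f,"g1.png",(x-50,y-35,x+50,y+55),6)
bx=np.array([np.cos(-.272),np.sin(-.272)]); by=np.array([-bx[1],bx[0]])
hs=cv2.cvtColor(f["img"],cv2.COLOR_RGB2HSV).astype(int); H,S,V=hs[...,0],hs[...,1],hs[...,2]; W=np.zeros(H.shape,bool);W[y-15:y+15,x-15:x+15]=1
k,_,st,c=cv2.connectedComponentsWithStats(((H>45)&(H<80)&(S>90)&W).astype(np.uint8))
for i in range(1,k):
  d=(back(f,c[i],P[2]-.049)-P)[:2]; print(st[i],c[i],d@bx,d@by)
print([(d["xyz"],d["conf"]) for q in("fresh_center","fresh_tab") for d in bot.spot_point(q,f)[:4]])
E
```

```text
clock: 16.15
position: [0.5563, -0.0486, 0.2082]
tool_rot: [-3.138, 0.0, 1.302]
force: [0.4, -0.5, -0.8]
grip_width: 0.044
finger_force: 51.6
shift [ 0.4  1.  66.2] turn [-0.003  0.     0.003] shift after turn [ 0.4  0.8 66.2]
t 16.15 F [ 0.4 -0.5 -0.8] grip 0.044 51.6 q [ 0.29  0.57 -0.43  1.84  0.32  0.8  -0.57]
[293 183   5   5  18] [295.0556 185.2222] -0.0072214701717018765 0.0013384930758728781
[282 196   3   4   8] [283.125 197.5  ] 0.03987675078823328 -0.0042776635963882315
[([0.5962, -0.2746, 0.0345], 0.93), ([0.4175, -0.2526, 0.0296], 0.71), ([0.5534, -0.0454, 0.1282], 0.51), ([0.4982, -0.2601, 0.0015], 0.73)]
```

View pics/g1.png

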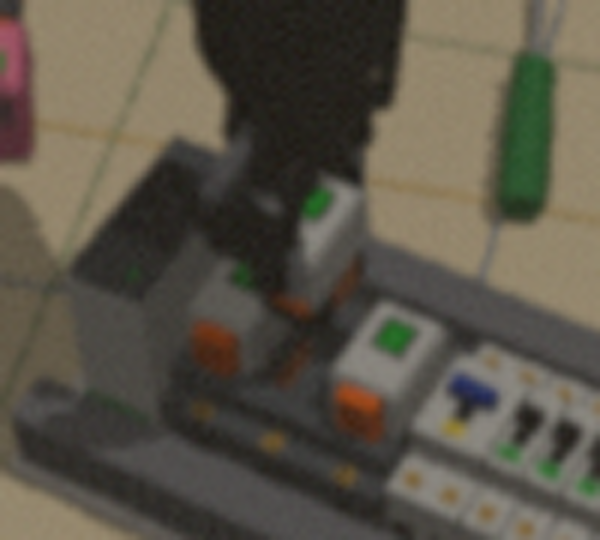

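The fresh cartridge hangs upright over the empty bay, tab forward. Its y offset of +1.3 mm matches the camera bias, so it is centred.

```bash

python3 -m jog '[[[0,0.5,20,0,0,0,0.3],[0,0,12,0,0,0,0.3],[0,0,4,0,0,0,0.3],[0,0,4,0,0,0,0.3],[0,0,0,0,0,0,0.3]]]' 50
python3 to.py .5572 -.0485 .1413 1.299
```

```text
clock: 16.8
position: [0.5576, -0.0488, 0.1695]
tool_rot: [-3.142, -0.0, 1.3]
force: [0.1, -0.3, -0.9]
grip_width: 0.0438
finger_force: 51.6
shift [ 0.1 -0.4 28.2] turn [-0.    -0.     0.001] shift after turn [ 0.1 -0.4 28.2]
t 16.8 F [ 0.1 -0.3 -0.9] grip 0.0438 51.6 q [ 0.27  0.63 -0.41  1.87  0.36  0.72 -0.61]
```

Already 2 mm into the mouth with no force.

```bash

python3 -m jog '[[[0,0,5,0,0,0,0.3],[0,0,5,0,0,0,0.3],[0,0,5,0,0,0,0.3],[0,0,0,0,0,0,0.3]]]' 50
python3 -m jog '[[[0,0,5,0,0,0,0.3],[0,0,4,0,0,0,0.3],[0,0,2,0,0,0,0.3],[0,0,0,0,0,0,0.3]]]' 50
python3 to.py .5572 -.0485 .1413 1.299
```

```text
clock: 17.2
position: [0.5575, -0.0488, 0.1538]
tool_rot: [-3.141, 0.0, 1.3]
force: [0.4, -1.1, -1.9]
grip_width: 0.0444
finger_force: 51.4
clock: 17.6
position: [0.5575, -0.0488, 0.1431]
tool_rot: [-3.141, 0.0, 1.3]
force: [1.1, 0.1, -2.3]
grip_width: 0.0439
finger_force: 51.4
shift [ 0.2 -0.4  1.8] turn [-0.     0.     0.001] shift after turn [ 0.2 -0.4  1.8]
t 17.6 F [ 1.1  0.1 -2.3] grip 0.0439 51.4 q [ 0.26  0.67 -0.39  1.88  0.38  0.67 -0.63]
```

```bash

python3 -m jog '[[[0,0,1.5,0,0,0,0.3],[0,0,1,0,0,0,0.3],[0,0,1,0,0,0,0.3],[0,0,0,0,0,0,0.3]]]' 50
python3 to.py .5572 -.0485 .1413 1.299
```

```text
clock: 18.0
position: [0.5576, -0.0483, 0.1415]
tool_rot: [3.141, 0.0, 1.3]
force: [-11.1, 2.1, 32.6]
grip_width: 0.0439
finger_force: 55.3
shift [-0.3 -0.3  0.2] turn [0.001 0.    0.001] shift after turn [-0.3 -0.3  0.2]
t 18.0 F [-11.1   2.1  32.6] grip 0.0439 55.3 q [ 0.26  0.67 -0.38  1.88  0.39  0.67 -0.63]
```

Bottomed at the expected height with 33 N. Now release.

```bash

python3 -m jog '[[[0,0,0,0,0,0,0.5],[0,0,0,0,0,0,0.58],[0,0,0,0,0,0,0.66],[0,0,0,0,0,0,0.76],[0,0,0,0,0,0,0.76]]]' 50
python3 to.py .5572 -.0485 .1413 1.299
python3 -m jog '[[[0,0,-10,0,0,0,0.78],[0,0,-30,0,0,0,0.78],[0,0,-40,0,0,0,1],[0,0,-40,0,0,0,1]]]' 50
python3 -m jog '[[[-45,0,-20,0,0,0,1],[-45,0,0,0,0,0,1],[-45,0,0,0,0,0,1],[-45,0,0,0,0,0,1],[0,0,0,0,0,0,1]]]' 50
python3 - <<'E'
from fit import *
np.set_printoptions(precision=4,suppress=True)
bx=np.array([np.cos(-.272),np.sin(-.272)]); by=np.array([-bx[1],bx[0]]); b=np.array([.557,-.0488])
h=[]
for n,win in(("scene",(265,185,330,235)),("top",(315,180,370,220))):
  f=bot.grab_frame(n); hsv=cv2.cvtColor(f["img"],cv2.COLOR_RGB2HSV).astype(int)
  x0,y0,x1,y1=win; W=np.zeros(hsv.shape[:2],bool);W[y0:y1,x0:x1]=1
  H,s,v=hsv[...,0],hsv[...,1],hsv[...,2]
  for name,m,z in(("green",(H>45)&(H<80)&(s>100),.0925),("orange",(H>=5)&(H<15)&(s>150),.0755 if n=="scene" else .087)):
    k,_,st,c=cv2.connectedComponentsWithStats((m&W).astype(np.uint8))
    for i in range(1,k):
      if st[i][4]>5:
        d=back(f,c[i],z)[:2]-b; print(n,name,st[i][4],(np.array([d@bx,d@by])*1e3).round(1))
  for q in("tape","carton","old_breaker","spent_center"): print(q,[(np.round(d["xyz"],3).tolist(),round(d["conf"],2)) for d in bot.spot_point(q,f)[:1]])
  h.append(cv2.resize(f["img"][150:260,260:390,::-1] if n=="scene" else f["img"][150:260,270:400,::-1],(400,338),interpolation=2))
cv2.imwrite("pics/end.png",np.hstack(h)); print(bot.observe()["clock"],bot.observe()["force"])
E
```

```text
clock: 18.5
position: [0.5573, -0.0488, 0.1398]
tool_rot: [-3.141, 0.0, 1.3]
force: [-0.4, 0.3, -0.3]
grip_width: 0.065
finger_force: 0.0
shift [ 0.3 -0.2 -1.5] turn [-0.001  0.     0.001] shift after turn [ 0.3 -0.2 -1.5]
t 18.5 F [-0.4  0.3 -0.3] grip 0.065 0.0 q [ 0.26  0.67 -0.38  1.88  0.39  0.66 -0.63]
clock: 18.9
position: [0.5571, -0.0486, 0.2617]
tool_rot: [-3.141, -0.0, 1.3]
force: [0.4, 0.5, -0.2]
grip_width: 0.0853
finger_force: 0.0
clock: 19.4
position: [0.507, -0.2282, 0.2803]
tool_rot: [-3.141, 0.002, 1.292]
force: [-0.2, 0.7, -0.3]
grip_width: 0.085
finger_force: 0.0
scene green 16 [ -7.2 -34.6]
scene green 15 [-7.8  0.3]
scene green 17 [-7.2 37.5]
scene orange 39 [ 23. -36.]
scene orange 42 [22.3  0. ]
scene orange 45 [23.8 37. ]
tape [([0.558, -0.05, 0.064], 0.73)]
carton [([0.504, -0.258, 0.001], 0.64)]
old_breaker [([0.55, 0.353, 0.003], 0.64)]
spent_center [([0.456, 0.349, 0.034], 0.88)]
top green 23 [-6.7 35.5]
top green 25 [-7.7 -1. ]
top green 24 [ -6.6 -36.7]
top orange 13 [26.5 35.6]
top orange 15 [25.2 -1.2]
top orange 15 [ 26.  -37.1]
tape []
carton []
old_breaker [([0.548, 0.355, 0.002], 0.96)]
spent_center [([0.455, 0.348, 0.036], 0.54)]
19.9 [-0.1433  0.1706  0.2242]
```

View pics/end.png

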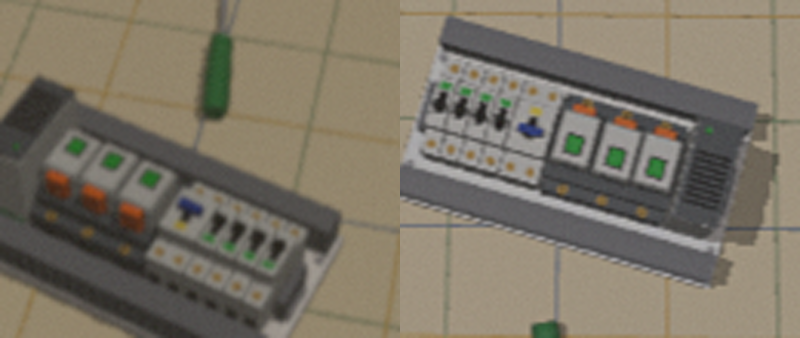

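```bash
python3 -c "
from workcell import bot
print(bot.job_done())"
```

```text
the job is handed in; nothing more can be done
None
```

The failed cartridge is in the scrap tray, and the fresh one is plugged into the middle bay, fully down with its tab sprung out and facing the same way as its neighbours; I didn't tug it to prove the latch. The healthy cartridges, breaker and carton read unmoved at the end; the tape got no reliable final reading, but the gripper never came near it. Handed in at about 20 s of the 67 s allowed.

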